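# Put the shoe-care kit back in its tray

### The job

Put the shoe-care kit back in its wooden tray: the plain shoe brush lengthwise in the long section, bristles down; the wide polish tin flat in the middle of the open square section with the small polish tin stacked centrally on top of it, both lid up; and the slim spray can upright in the round well. Leave the clothes brush with the handle, the taller food tin with the pull ring and the fat spray can standing where they are.

Things in the scene. Friction and masses are not known exactly. Their poses are not given: they have to be found in the camera images.
- shoe_brush: Shoe brush to be put away: wooden block with round ends and no handle, 142 mm long, 48 mm wide, on a slightly smaller dense dark bristle pad (rigid, 134 x 40 mm). 44 mm tall in all: bristles 0 to 26 mm, wood 26 to 44 mm. It stands bristles down. Origin: centre of the underside of the bristles; x along its length, z up. About 160 g; take it across its width by the wood.
- wide_tin: Wide shoe-polish tin to be put away: flat round plain steel tin with a stepped plain lid and a little wing key on its side (the key 6 mm proud, at +x of the tin, about 11 mm up, too slight to obstruct a grasp). Diameter 64 mm, height 25 mm, flat top. Origin: centre of the underside, z up. About 110 g, lid up at the start.
- small_tin: Small shoe-polish tin to be put away: the same kind as the wide one, diameter 46 mm, height 22 mm, with wing key. Origin: centre of the underside, z up. About 60 g, lid up at the start.
- slim_can: Slim aerosol can of leather protector to be put away: bare aluminium with black cap, stands upright. Diameter 46 mm up to 99 mm, then a shoulder and a cap 33 mm across, 135 mm tall in all; a gripper must take it high on the body, or its palm meets the cap. Origin: centre of the base, z up. About 150 g.
- brush_section: Long section of the tray, for the shoe brush: wooden trough lined with pale felt, outside 174 x 72 mm, inside 168 x 66 mm (x along it), floor 3 mm and wall tops 9 mm above its origin. Origin: centre of its underside, 8 mm above the table. Fixed, as is the dark tray round all three sections (190 x 176 mm, rim 16 mm high, brass end handles). The two square sections lie along its -y side.
- tin_section: Square section of the tray, for the polish tins: shallow open wooden square lined with pale felt, outside 86 mm, inside 80 mm, floor 3 mm and wall tops 9 mm above its origin. Origin: centre of its underside, 8 mm above the table; z up. Fixed in the tray, sides parallel to the long section's; its centre is 81 mm from that section's centre line and 43.5 mm to one side or the other.
- can_section: Section of the tray for the spray can: solid wooden block 86 x 86 mm, 36 mm tall, with one round well 62 mm wide and 30 mm deep in its middle (pale felt floor 6 mm above its origin). Origin: centre of its underside, 8 mm above the table; z up. Fixed in the tray, sides parallel to the long section's; its centre is 81 mm from that section's centre line and 43.5 mm to one side or the other.
- clothes_brush: Look-alike, stays where it is: clothes brush of the same wood and bristle, but with a handle: head 100 x 46 mm towards +x, handle to -x, 186 mm overall, 44 mm tall. Origin: on the underside, 96 mm from the handle's end and 90 mm from the head's end; x along its length.
- food_tin: Look-alike, stays where it is: unlabelled steel food tin, diameter 65 mm, height 38 mm, ribbed side and pull ring on top. Origin: centre of the underside.
- fat_can: Look-alike, stays where it is: fat aerosol can of paint, aluminium with a wide black cap, diameter 66 mm, 165 mm tall. Origin: centre of the base.
There are look-alikes about, which are no part of the job. What is shaped like the wide_tin but red is not meant. What is shaped like the small_tin but yellow is not meant.

How it is judged:
By the outcome, as a careful person would: the job done as asked, in the order asked, and still so for the second after the job is handed in, with the robot touching nothing.
It also fails if it takes over 112 s, if anything falls off the work surface, if the arm or the gripper's body presses on something with over 40 N, if the wrist force passes 120 N, or if a joint passes its speed limit or range.

### The arm

A 6-joint arm with a two-finger parallel gripper is mounted at the origin on the work surface. World frame = base frame: x ahead of the robot, y to its left, z up, the work surface at z = 0. Lengths are in m, angles in rad, forces in N, time in s.
With the tool pointing down it reaches from about 0.425 to 0.95 m from the base axis. Payload 3.5 kg.
Tool frame: the origin (TCP) lies where the fingers leave the gripper's body, on its centre line; the fingertips stand 73 mm ahead of it and the grasp point (between the pads) lies 54 mm ahead of it (bot.grasp_offset is the distance from the TCP to the grasp point, in m); z points along the fingers, y is the line along which they close (so a half turn about z gives the same grasp; the last joint's range is limited). The gripper opens to 85 mm and grips with 20 to 120 N. Pads are 22 mm wide; open, the fingers measure 114 mm over their backs; the gripper's body (76 mm by 85 mm) begins 54 mm behind the grasp point. The pads swing forward as they close: fully open they stand 13 mm farther back than shut.
Start: joints at [1.151, 0.286, 1.577, -0, 1.279, -0.15], TCP at [0.18, 0.651, 0.304] pointing down, gripper open.
Joint ranges: [-2.77, 2.77], [-0.9, 2.22], [0.21, 2.48], [-1.53, 4.67], [0.24, 2.81], [-2.84, 2.84]. Speed limits (rad/s): [2.79, 2.79, 3.14, 3.14, 3.14, 3.14].

### API

Orientations are given as a unit quaternion [x, y, z, w].
In Python, from plant import bot gives the robot as it stands.
- The arm moves only by the tool send_rows, never from a script. Its argument "motion" is a list of rows, each a list of 3 entries, a list of its own where there are three numbers: the turn, a rotation vector about the tool's x, y, z in degrees, then the shift along the tool's x, y, z in units of 25 mm (1.0 is 25 mm), then the finger opening in mm, from 0 to 85.4. In form: [[[ax, ay, az], [tx, ty, tz], gripper], ...]. A call has 1 to 8 rows; each row shifts and turns the commanded pose from where the row before left it, along the tool's axes as they then stand; what a row does not reach is not made up. A row lasts 1/12 s, in which the tool goes at most 41.7 mm and 7.16 degrees, less where a joint would pass 70% of its speed; a pose out of reach is approached as far as the arm can. A call is refused whole if a number of a shift passes 1 or a number of a turn 7.16, either way. A call with a gripper value outside its range is refused whole. The fingers move at their own pace and stop on an object; "newtons" is the grip in N (left out, the last holds). Time passes only in rows, so rows that do not move let the fingers close. It gives the time, the measured TCP pose, the force, the opening and the grip force at its end, in the units of the state.
- bot.sense(): the state, without advancing time (a new reading comes with each control period).
- bot.read_camera(name): name is "scene" or "top" or "wrist"; returns the picture (420x560x3 uint8, blue, green, red); there is no depth.
- bot.calibration(name): a dict with "intrinsics" (3x3 intrinsics, pixels), "position" and "attitude" of the camera in the world. Camera axes: x right, y down, z forward; pixel columns grow to the right and rows downward; lengths in m; the calibration is good to about 2 mm. A picture is of the moment at which its call begins: read the wrist's pose just before it. calibration takes no time and is no camera call; for the wrist camera it gives the pose at the moment of the call.
- bot.close_job(): hands the job in; it is judged then, once.
The state is a dict: "t": time; "q": joint angles; "joint_vel": joint speeds; "effort": joint torques, N m; "position": TCP position; "tcp_rot": TCP orientation; "contact_force": force on the tool from outside, world axes, zero at the start; "moment": the same for the moment, N m; "gripper_width": finger opening in m; "gripper_force": force on a finger pad.
Only numpy, scipy, OpenCV 4.12 (cv2) and the standard library are available. Lean on these libraries where they do the work, as an engineer would, in place of code of your own. Each camera call takes 0.05 s, during which the arm holds its last target. There are 200 camera calls.

## Working session

There is one attempt and no reset: what is moved stays moved. The work goes in short steps, Python scripts to look and compute and a tool call to move; the robot and the scene stay as the last step left them, time stands still between calls to the robot, and variables do not carry over. Pictures are saved under pics/ and viewed, at most 14 in all, crops included, and the job is handed in when it is done.

Besides the shell and the picture viewer there is one more tool, called after ">>>" as name([rows], argument=value, ...), one row to a line, values as JSON. send_rows: Moves the arm, as the interface text tells. Its arguments: {"type":"object","properties":{"motion":{"type":"array"},"newtons":{"type":"number"}},"required":["motion"]}

```bash
ls; mkdir -p pics
python3 - <<'E'
from plant import bot
import cv2
for n in ("scene","top","wrist"):
    c=bot.calibration(n); print(n,c)
    cv2.imwrite(f"pics/{n}0.png",bot.read_camera(n))
print(bot.sense())
E
```

```text
pics
scene {'intrinsics': array([[378.91572363,   0.        , 280.94891232],
       [  0.        , 378.91572363, 207.45181451],
       [  0.        ,   0.        ,   1.        ]]), 'position': array([ 1.10313363, -0.11219469,  0.60938481]), 'attitude': array([ 0.70268396,  0.59121597, -0.26322371, -0.29565555])}
top {'intrinsics': array([[515.41225192,   0.        , 276.54295733],
       [  0.        , 515.41225192, 205.77370228],
       [  0.        ,   0.        ,   1.        ]]), 'position': array([ 0.39536169, -0.02602501,  1.17399813]), 'attitude': array([-0.70127182,  0.71135753, -0.03393519,  0.03219793])}
wrist {'intrinsics': array([[305.67737403,   0.        , 281.56602541],
       [  0.        , 305.67737403, 211.96288987],
       [  0.        ,   0.        ,   1.        ]]), 'position': array([0.11496192, 0.66768527, 0.37221087]), 'attitude': array([0.7887351 , 0.59983928, 0.08076903, 0.10754597])}
{'t': 0.15, 'q': array([ 1.15098821e+00,  2.87021154e-01,  1.57780928e+00, -3.41097606e-06,
        1.27858574e+00, -1.50010482e-01]), 'joint_vel': array([ 0.0013776 , -0.00329539, -0.00368158, -0.00154554,  0.00077495,
        0.00070685]), 'effort': array([ 1.00999499e-03, -4.06604433e+01, -2.93141127e+01, -1.63500877e-04,
        3.93304828e-03,  6.63180977e-07]), 'position': array([0.17974132, 0.65025243, 0.3028425 ]), 'tcp_rot': array([ 1.34489504e-01,  9.90914599e-01, -8.75460438e-04, -2.54701003e-04]), 'contact_force': array([-0.36667168,  0.14189922, -0.24771439]), 'moment': array([-0.01897072,  0.02437032, -0.01990011]), 'gripper_force': 0.0, 'gripper_width': 0.08528776399091692}
```

View pics/top0.png

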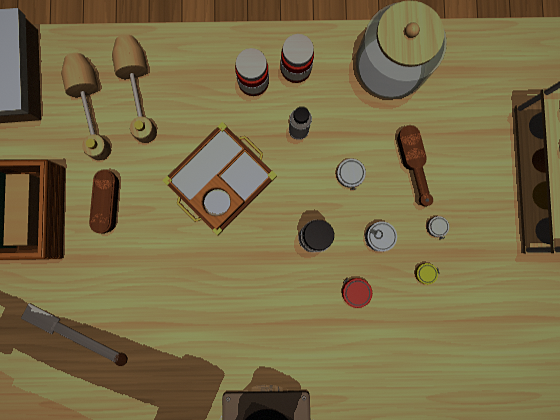

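View pics/scene0.png

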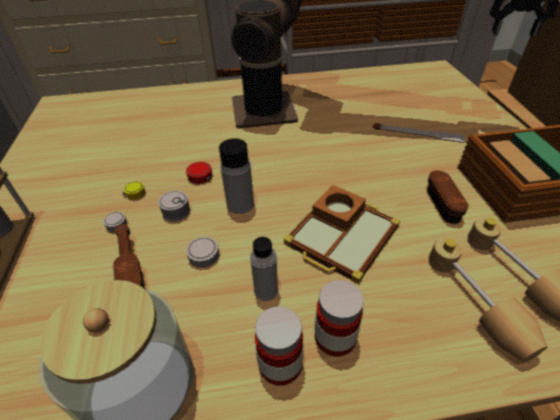

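The top view shows, as (column, row): candidate brushes at (104,201) with no handle and (412,165) with a handle. The round tins are at (351,173) plain wide, (381,236) with a ring, (358,292) red, (438,227) small plain and (427,273) yellow. The cans are at (300,122) slim and (317,235) fat. The tray is around (220,178): long section upper left, tin square at (245,170), well at (217,202). I'll confirm the candidates in an enlarged crop.

```bash
cat > h.py <<'E'
from plant import bot
import numpy as np, cv2
from scipy.spatial.transform import Rotation as R
def ray(c,u,v):
    d=np.linalg.inv(c["intrinsics"])@[u,v,1]
    return c["position"],R.from_quat(c["attitude"]).apply(d)
def plane(c,uv,z):
    p,d=ray(c,*uv); return p+d*(z-p[2])/d[2]
def proj(c,P):
    x=c["intrinsics"]@R.from_quat(c["attitude"]).inv().apply(np.array(P)-c["position"]); return x[:2]/x[2]
def tri(c1,a,c2,b):
    p,d=ray(c1,*a);q,e=ray(c2,*b)
    s=np.linalg.lstsq(np.c_[d,-e],q-p,rcond=None)[0]
    A,B=p+d*s[0],q+e*s[1]; return (A+B)/2,np.linalg.norm(A-B)*1000
def togo(x,y,z,yaw=None):
    """shift in tool units to bring the grasp point to x,y,z; turn about tool z so tool y lies along yaw"""
    s=bot.sense(); r=R.from_quat(s["tcp_rot"]); p=s["position"]
    d=r.inv().apply(np.array([x,y,z])-(p+r.apply([0,0,bot.grasp_offset])))
    out=d/.025
    yv=r.apply([0,1,0]); now=np.arctan2(yv[1],yv[0])
    t=None
    if yaw is not None:
        t=np.degrees((now-yaw+np.pi/2)%np.pi-np.pi/2)   # tool z is down
    print("shift units",out.round(2),"turn z",t,"tilt",np.degrees(np.arccos(-r.apply([0,0,1])[2])).round(2),"t",s["t"],"p",p.round(4),"w",round(s["gripper_width"],4),"q",s["q"].round(2))
E
python3 - <<'E'
import cv2
a=cv2.imread("pics/top0.png")[95:310,80:460]
cv2.imwrite("pics/crop1.png",cv2.resize(a,None,fx=2.1,fy=2.1,interpolation=cv2.INTER_CUBIC))
E
```

```text
(no output)
```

View pics/crop1.png

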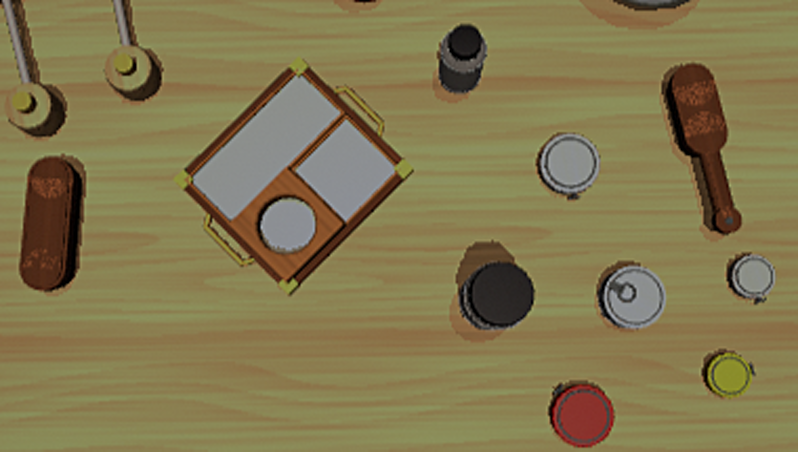

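The crop confirms the identities:
- The handle-less brush is at crop (47,222), which is image (103,201).
- The plain steel wide tin is at (569,163), with no ring and not red.
- The small plain steel tin is at (752,275), not yellow.
- The slim can has its cap at (466,42).
- In the tray, the long felt is at (265,145), the square felt at (347,168), and the well in the solid block at (288,224).

Next I'll segment both views.

Run:
```python
import cv2,numpy as np
for n in("top","scene"):
    a=cv2.imread(f"pics/{n}0.png"); h=cv2.cvtColor(a,cv2.COLOR_BGR2HSV)
    for nm,m in(("grey",cv2.inRange(h,(0,0,105),(180,60,255))),("brown",cv2.inRange(h,(0,90,15),(12,255,120))),("black",cv2.inRange(h,(0,0,0),(180,255,45)))):
        cs,_=cv2.findContours(m,cv2.RETR_EXTERNAL,cv2.CHAIN_APPROX_NONE)
        for c in cs:
            if 100<cv2.contourArea(c)<4500:
                (x,y),(w,hh),t=cv2.minAreaRect(c)
                print(n,nm,cv2.contourArea(c),"c",round(x,1),round(y,1),"wh",round(w,1),round(hh,1),round(t,1))
```

```text
top grey 649.0 c 382.0 236.5 wh 29.0 28.0 90.0
top grey 289.0 c 438.5 226.0 wh 20.0 19.0 90.0
top grey 472.5 c 216.5 202.0 wh 24.0 25.0 90.0
top grey 579.0 c 351.5 172.0 wh 27.0 28.0 0.0
top grey 1141.5 c 244.3 175.8 wh 33.9 34.6 45.0
top grey 1948.0 c 206.0 164.5 wh 27.6 72.8 45.0
top grey 666.5 c 250.5 62.5 wh 29.0 29.0 90.0
top grey 858.5 c 391.6 63.5 wh 60.9 26.4 30.6
top grey 661.5 c 298.0 48.0 wh 28.0 30.0 90.0
top grey 1877.0 c 10.0 59.0 wh 102.0 20.0 90.0
top brown 195.0 c 18.5 248.5 wh 9.0 37.0 90.0
top brown 187.0 c 191.3 205.7 wh 62.2 4.6 45.9
top brown 203.0 c 243.8 204.3 wh 5.7 72.8 45.0
top brown 1218.0 c 101.9 201.0 wh 21.8 62.8 4.9
top brown 290.0 c 19.7 169.4 wh 39.7 12.0 4.8
top brown 1817.0 c 32.5 209.5 wh 99.0 65.0 90.0
top brown 178.0 c 538.3 160.2 wh 12.9 21.0 4.1
top brown 158.5 c 247.3 150.3 wh 61.5 4.2 45.0
top brown 168.5 c 194.2 152.8 wh 4.2 68.6 45.0
top brown 1114.5 c 417.1 165.1 wh 82.2 20.6 76.0
top brown 127.0 c 294.9 63.6 wh 32.0 17.6 11.7
top black 1592.0 c 265.8 405.3 wh 28.7 85.0 88.7
top black 711.0 c 318.1 234.7 wh 30.1 30.8 76.0
top black 639.5 
[... 1679 characters left out ...]
0 20.9 39.3
scene brown 142.0 c 228.8 71.7 wh 8.3 25.4 82.9
scene black 276.5 c 262.5 247.5 wh 19.0 17.0 90.0
scene black 196.0 c 6.0 222.0 wh 12.0 28.0 0.0
scene black 247.5 c 338.7 217.3 wh 22.5 50.6 85.2
scene black 169.5 c 176.2 212.8 wh 12.0 25.2 75.4
scene black 118.0 c 339.6 199.3 wh 24.7 9.5 9.5
scene black 456.0 c 441.0 203.2 wh 50.5 19.5 42.4
scene black 946.0 c 490.1 192.2 wh 86.8 28.2 37.7
scene black 685.5 c 507.3 180.6 wh 105.6 31.6 30.8
scene black 645.0 c 233.5 153.7 wh 29.3 25.8 81.3
scene black 592.0 c 519.1 158.0 wh 86.2 29.1 41.9
scene black 269.5 c 547.0 139.0 wh 22.0 24.0 90.0
scene black 515.5 c 9.0 129.5 wh 18.0 59.0 0.0
scene black 217.0 c 332.1 43.9 wh 4.5 80.3 85.2
```

Run:
```python
from h import *
T,S=bot.calibration("top"),bot.calibration("scene")
for n,a,b,z in(("wide",(351.5,172),(201.5,248.5),.025),("small",(438.5,226),(113.8,218.8),.022),("tinfelt",(244.3,175.8),(317.3,234.4),.011),("longfelt",(206,164.5),(360,239.6),.011),("brush",(101.9,201),(447.2,193.6),.044),("cap",(301,115),(263,241.5),.135),("wellfelt",(216.5,202),(340,206),.014)):
    p,e=tri(T,a,S,b); print(n,p.round(4),"gap mm",round(e,1),"top->plane",plane(T,a,z).round(4),"scene->plane",plane(S,b,z).round(4))
m=cv2.minAreaRect
# directions: brush axis, long-felt axis, from the top view
def ax(c,L,deg,z):
    d=np.array([np.cos(np.radians(deg)),np.sin(np.radians(deg))])*L/2; c=np.array(c)
    v=plane(T,c+d,z)-plane(T,c-d,z); return np.degrees(np.arctan2(v[1],v[0])),np.linalg.norm(v)
print("brush",ax((101.9,201),62.8,94.9,.044)); print("long",ax((206,164.5),72.8,135,.011))
```

```text
wide [ 0.5778 -0.2011  0.0216] gap mm 1.8 top->plane [ 0.5772 -0.1996  0.025 ] scene->plane [ 0.5807 -0.2015  0.025 ]
small [ 0.4531 -0.3933  0.0195] gap mm 2.2 top->plane [ 0.4528 -0.3914  0.022 ] scene->plane [ 0.4557 -0.3933  0.022 ]
tinfelt [0.5738 0.0419 0.0119] gap mm 1.7 top->plane [0.5741 0.0428 0.011 ] scene->plane [0.5729 0.0413 0.011 ]
longfelt [0.6014 0.1287 0.0083] gap mm 3.4 top->plane [0.6014 0.13   0.011 ] scene->plane [0.6035 0.1259 0.011 ]
brush [0.5187 0.3593 0.0284] gap mm 1.8 top->plane [0.5174 0.3549 0.044 ] scene->plane [0.5344 0.3456 0.044 ]
cap [ 0.6803 -0.0827  0.133 ] gap mm 0.5 top->plane [ 0.6798 -0.0823  0.135 ] scene->plane [ 0.6821 -0.083   0.135 ]
wellfelt [0.5135 0.1054 0.0281] gap mm 2.1 top->plane [0.5147 0.106  0.014 ] scene->plane [0.4992 0.1118 0.014 ]
brush (np.float64(176.1097083181864), np.float64(0.13875024713244466))
long (np.float64(134.90769764508892), np.float64(0.16614389933883594))
```

Run:
```python
from h import *
c=bot.calibration("wrist"); s=bot.sense(); r=R.from_quat(s["tcp_rot"])
print("cam in tool",r.inv().apply(c["position"]-s["position"]).round(4),(r.inv()*R.from_quat(c["attitude"])).as_matrix().round(3).tolist())
togo(.49,.354,.22,np.radians(86.1))
```

```text
cam in tool [ 0.0671 -0.0005 -0.0695] [[-0.001, -0.964, -0.267], [1.0, -0.001, 0.0], [-0.0, -0.267, 0.964]]
shift units [-15.12  -8.11   1.17] turn z -11.558195374770362 tilt 0.1 t 0.15 p [0.1797 0.6503 0.3028] w 0.0853 q [ 1.15  0.29  1.58 -0.    1.28 -0.15]
```

>>> send_rows([
  [[0, 0, 0], [-0.9, -0.5, 0.07], 85],
  [[0, 0, 0], [-0.9, -0.5, 0.07], 85],
  [[0, 0, 0], [-0.9, -0.5, 0.07], 85],
  [[0, 0, 0], [-0.9, -0.5, 0.07], 85],
  [[0, 0, 0], [-0.9, -0.5, 0.07], 85],
  [[0, 0, 0], [-0.9, -0.5, 0.07], 85],
  [[0, 0, 0], [-0.9, -0.5, 0.07], 85],
  [[0, 0, 0], [-0.9, -0.5, 0.07], 85],
], newtons=50)

```text
t: 0.82
position: [0.3273, 0.5051, 0.2894]
tcp_rot: [0.134, 0.991, -0.0, -0.0]
contact_force: [0.4, 0.2, 0.3]
gripper_width: 0.0851
gripper_force: 0.0
```

>>> send_rows([
  [[0, 0, 0], [-0.95, -0.5, 0.07], 85],
  [[0, 0, 0], [-0.95, -0.5, 0.07], 85],
  [[0, 0, 0], [-0.95, -0.5, 0.07], 85],
  [[0, 0, 0], [-0.95, -0.5, 0.07], 85],
  [[0, 0, 0], [-0.95, -0.5, 0.07], 85],
  [[0, 0, 0], [-0.95, -0.5, 0.07], 85],
  [[0, 0, -5.8], [-0.95, -0.5, 0.07], 85],
  [[0, 0, -5.8], [-0.95, -0.6, 0.07], 85],
])

```text
t: 1.48
position: [0.485, 0.3578, 0.2755]
tcp_rot: [0.031, 1.0, -0.0, -0.0]
contact_force: [0.5, 0.1, -0.1]
gripper_width: 0.0849
gripper_force: 0.0
```

Run:
```python
from h import *
togo(.49,.354,.22,np.radians(86.1))
c=bot.calibration("wrist"); a=bot.read_camera("wrist"); cv2.imwrite("pics/w1.png",a)
import pickle; pickle.dump(c,open("c1.pkl","wb"))
print([proj(c,p).round() for p in ((.5174,.355,.044),(.602,.13,.011))])
```

```text
shift units [-0.21 -0.14  0.06] turn z 0.32648416434489164 tilt 0.04 t 1.4833 p [0.485  0.3578 0.2755] w 0.0849 q [ 0.47  0.15  1.79  0.    1.2  -1.04]
[array([281., 227.]), array([103., 295.])]
```

View pics/w1.png

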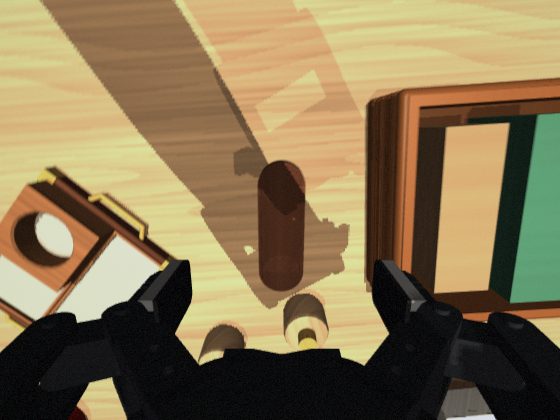

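The wrist view shows the brush at (281,226), running column 259–305 and row 160–291, with the fingers either side of it. The predicted position was (281,227).

Run:
```python
from h import *; import pickle
c=pickle.load(open("c1.pkl","rb")); T=bot.calibration("top")
a=cv2.imread("pics/w1.png"); h=cv2.cvtColor(a,cv2.COLOR_BGR2HSV)
m=cv2.inRange(h,(0,90,10),(12,255,130)); m=cv2.morphologyEx(m,cv2.MORPH_OPEN,np.ones((5,5)))
m[:, :240]=0; m[:,340:]=0; m[300:]=0
k=max(cv2.findContours(m,cv2.RETR_EXTERNAL,cv2.CHAIN_APPROX_NONE)[0],key=cv2.contourArea)
print("rect",cv2.minAreaRect(k)); (u,v),_,_=cv2.minAreaRect(k)
print("tri",tri(T,(101.9,201),c,(u,v)))
P=np.array([plane(c,p[0],.044) for p in k]); g=cv2.minAreaRect((P[:,:2]*1000).astype(np.float32)); print("on z=.044 mm",g)
togo(.542,.353,.036,np.radians(86.1))
```

```text
rect ((281.0, 226.0), (128.0, 46.0), 90.0)
tri (array([0.5169574 , 0.35492665, 0.04282346]), np.float64(1.3153895722162467))
on z=.044 mm ((520.03564453125, 354.0658264160156), (47.2520637512207, 139.69834899902344), 86.2349853515625)
shift units [-2.12  0.09  7.41] turn z 0.3806491980998668 tilt 0.2 t 1.5333 p [0.4884 0.3547 0.2751] w 0.0853 q [ 0.46  0.16  1.78 -0.    1.2  -1.05]
```

>>> send_rows([
  [[0, 0, 0.4], [-0.75, 0.03, 0.8], 85],
  [[0, 0, 0], [-0.75, 0.03, 0.9], 85],
  [[0, 0, 0], [-0.65, 0.03, 1], 85],
  [[0, 0, 0], [0, 0, 1], 85],
  [[0, 0, 0], [0, 0, 1], 85],
  [[0, 0, 0], [0, 0, 1], 80],
  [[0, 0, 0], [0, 0, 0.9], 75],
  [[0, 0, 0], [0, 0, 0.8], 70],
])

```text
t: 2.2
position: [0.5374, 0.3569, 0.0886]
tcp_rot: [0.038, 0.999, -0.001, -0.001]
contact_force: [-0.1, 0.4, -0.5]
gripper_width: 0.0697
gripper_force: 0.0
```

>>> send_rows([
  [[0, 0, 0], [0, 0, 0], 65],
  [[0, 0, 0], [0, 0, 0], 40],
  [[0, 0, 0], [0, 0, 0], 40],
  [[0, 0, 0], [0, 0, 0], 40],
  [[0, 0, 0], [0, 0, 0], 40],
], newtons=60)

```text
t: 2.62
position: [0.539, 0.3576, 0.0926]
tcp_rot: [0.037, 0.999, 0.001, 0.001]
contact_force: [0.5, 0.1, -1.4]
gripper_width: 0.0467
gripper_force: 64.1
```

Run:
```python
from h import *
togo(.543,.353,.036,np.radians(86.1)); togo(.543,.353,.13,np.radians(44.9)); print(bot.sense()["gripper_force"])
```

```text
shift units [-0.17 -0.18  0.11] turn z -0.3579116041610176 tilt 0.16 t 2.6167 p [0.539  0.3576 0.0926] w 0.0467 q [ 0.43  0.46  1.77  0.    0.91 -1.07]
shift units [-0.18 -0.17 -3.65] turn z 40.84208839583898 tilt 0.16 t 2.6167 p [0.539  0.3576 0.0926] w 0.0467 q [ 0.43  0.46  1.77  0.    0.91 -1.07]
64.11626100540161
```

>>> send_rows([
  [[0, 0, 0], [0, 0, -0.5], 40],
  [[0, 0, 0], [0, 0, -1], 40],
  [[0, 0, 6.8], [0, 0, -1], 40],
  [[0, 0, 6.8], [0, 0, -1], 40],
  [[0, 0, 6.8], [0, 0, -0.5], 40],
  [[0, 0, 6.8], [0, 0, 0], 40],
  [[0, 0, 6.8], [0, 0, 0], 40],
  [[0, 0, 6.8], [0, 0, 0], 40],
])

```text
t: 3.28
position: [0.5386, 0.3574, 0.1935]
tcp_rot: [0.386, 0.923, 0.001, 0.001]
contact_force: [-0.4, 0.1, -1.2]
gripper_width: 0.0469
gripper_force: 64.4
```

>>> send_rows([
  [[0, 0, 0], [-0.6, -0.3, 0], 40],
  [[0, 0, 0], [-1, -0.5, 0], 40],
  [[0, 0, 0], [-1, -0.5, 0], 40],
  [[0, 0, 0], [-1, -0.5, 0], 40],
  [[0, 0, 0], [-1, -0.5, 0], 40],
  [[0, 0, 0], [-1, -0.5, 0], 40],
  [[0, 0, 0], [-1, -0.5, 0], 40],
  [[0, 0, 0], [-1, -0.5, 0], 40],
])

```text
t: 3.95
position: [0.6057, 0.1543, 0.1928]
tcp_rot: [0.383, 0.924, 0.0, 0.001]
contact_force: [0.7, 0.2, -0.8]
gripper_width: 0.0468
gripper_force: 64.3
```

Run:
```python
from h import *; import pickle
togo(.616,.115,.049,np.radians(44.9)); print(bot.sense()["gripper_force"])
c=bot.calibration("wrist"); pickle.dump(c,open("c2.pkl","wb")); cv2.imwrite("pics/w2.png",bot.read_camera("wrist"))
```

```text
shift units [-1.4  -0.83  3.6 ] turn z 0.04498063228581758 tilt 0.12 t 3.95 p [0.6057 0.1543 0.1928] w 0.0468 q [ 0.09  0.29  1.79  0.    1.06 -0.7 ]
64.29107308387756
```

View pics/w2.png

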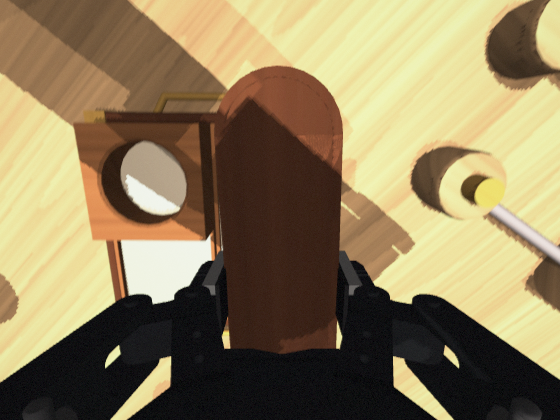

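>>> send_rows([
  [[0, 0, 0], [-0.7, -0.4, 0], 40],
  [[0, 0, 0], [-0.7, -0.4, 0.2], 40],
  [[0, 0, 0], [0, 0, 0.8], 40],
  [[0, 0, 0], [0, 0, 0.9], 40],
  [[0, 0, 0], [0, 0, 0.8], 40],
  [[0, 0, 0], [0, 0, 0.5], 40],
  [[0, 0, 0], [0, 0, 0.2], 40],
  [[0, 0, 0], [0, 0, 0], 40],
])

```text
t: 4.67
position: [0.6153, 0.1169, 0.1052]
tcp_rot: [0.383, 0.924, -0.0, -0.001]
contact_force: [-0.5, 0.2, -2.4]
gripper_width: 0.0466
gripper_force: 64.2
```

Run:
```python
from h import *
togo(.616,.115,.0496,np.radians(44.9)); print(bot.sense()["contact_force"])
```

```text
shift units [-0.08 -0.03  0.07] turn z 0.053156015849831484 tilt 0.11 t 4.6667 p [0.6153 0.1169 0.1052] w 0.0466 q [ 0.03  0.41  1.81 -0.    0.92 -0.76]
[-0.48544454  0.17425634 -2.43182638]
```

>>> send_rows([
  [[0, 0, 0], [0, 0, 0.06], 40],
  [[0, 0, 0], [0, 0, 0], 48],
  [[0, 0, 0], [0, 0, 0], 52],
  [[0, 0, 0], [0, 0, 0], 56],
  [[0, 0, 0], [0, 0, 0], 56],
  [[0, 0, 0], [0, 0, -0.4], 56],
  [[0, 0, 0], [0, 0, -0.9], 56],
  [[0, 0, 0], [0, 0, -1], 60],
])

```text
t: 5.33
position: [0.6149, 0.1166, 0.1617]
tcp_rot: [0.383, 0.924, -0.001, -0.002]
contact_force: [0.5, 0.1, -0.4]
gripper_width: 0.0599
gripper_force: 0.0
```

>>> send_rows([
  [[0, 0, -5.6], [0, 0, -1], 70],
  [[0, 0, -5.6], [0, 0, -1], 85],
  [[0, 0, -5.6], [0, 0, -1], 85],
  [[0, 0, -5.6], [0, 0, -0.5], 85],
  [[0, 0, -5.6], [0, 0, 0], 85],
  [[0, 0, -5.6], [0, 0, 0], 85],
  [[0, 0, -5.6], [0, 0, 0], 85],
  [[0, 0, -5.6], [0, 0, 0], 85],
])

```text
t: 6.0
position: [0.6159, 0.1167, 0.2509]
tcp_rot: [-0.0, 1.0, 0.0, 0.001]
contact_force: [-1.0, -0.5, 0.4]
gripper_width: 0.085
gripper_force: 0.0
```

Run:
```python
from h import *; import pickle
togo(.578,-.2,.18,np.radians(90))
c=bot.calibration("wrist"); pickle.dump(c,open("c3.pkl","wb")); cv2.imwrite("pics/w3.png",bot.read_camera("wrist"))
```

```text
shift units [  1.52 -12.67   0.68] turn z 0.019330807737059533 tilt 0.09 t 6.0 p [0.6159 0.1167 0.2509] w 0.085 q [ 0.03  0.23  1.75  0.    1.16 -1.55]
```

View pics/w3.png

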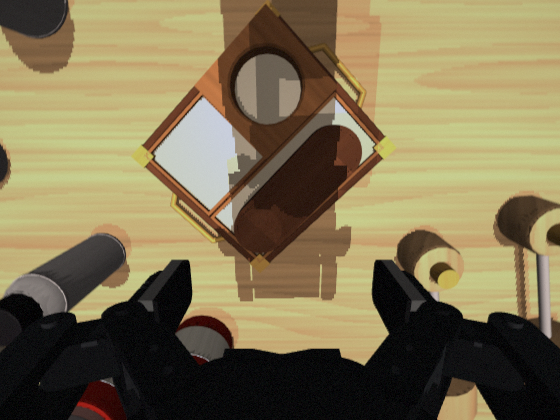

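The brush lies lengthwise in the long section, centred around (300,190). The square felt is centred near (208,157), and the well's rim is a circle at about (266,86).

Run:
```python
from h import *; import pickle
c=pickle.load(open("c3.pkl","rb")); T=bot.calibration("top")
u=np.array([-.706,.708]); n=np.array([.708,.706]); t0=np.array([.574,.0425])
for h_,z in((.040,.017),):
  for a,b in((1,1),(1,-1),(-1,-1),(-1,1)):
    print("predicted inner corner px",proj(c,[*(t0+h_*(a*u+b*n)),z]).round(1))
print("tin ctr px",proj(c,[*t0,.011]).round(1),"well",proj(c,[*(t0+.087*u),.044]).round(1))
a=cv2.imread("pics/w3.png"); h=cv2.cvtColor(a,cv2.COLOR_BGR2HSV)
m=cv2.inRange(h,(0,0,80),(180,70,255)); m[:,:140]=0; m[:,400:]=0; m[230:]=0
L=[]
for k in cv2.findContours(m,cv2.RETR_EXTERNAL,cv2.CHAIN_APPROX_NONE)[0]:
    if cv2.contourArea(k)>400: print("felt",cv2.contourArea(k),cv2.minAreaRect(k),k[:,0].min(0),k[:,0].max(0))
cv2.imwrite("pics/w3c.png",cv2.resize(a[0:270,120:400],None,fx=2.2,fy=2.2,interpolation=cv2.INTER_CUBIC))
```

```text
predicted inner corner px [264.  153.9]
predicted inner corner px [202.2  92. ]
predicted inner corner px [148.3 153.8]
predicted inner corner px [209.8 209.6]
tin ctr px [207.6 153.3] well [267.1  82.3]
felt 2520.0 ((298.0000305175781, 180.0), (66.46803283691406, 168.29141235351562), 45.0) [216  98] [374 229]
felt 6305.0 ((205.2008819580078, 153.55844116210938), (84.90803527832031, 79.49114990234375), 44.11859893798828) [154  97] [261 209]
felt 3497.0 ((267.5, 88.5), (69.0, 65.0), 90.0) [235  54] [300 123]
```

View pics/w3c.png

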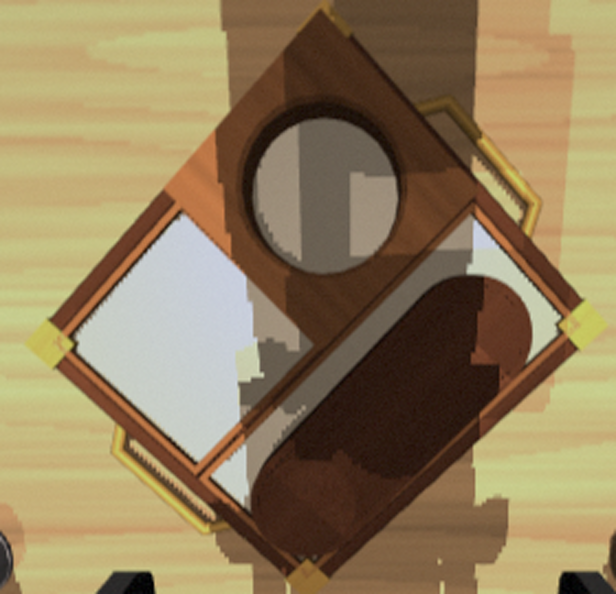

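>>> send_rows([
  [[0, 0, 0], [0.1, -0.6, 0], 85],
  [[0, 0, 0], [0.1, -1, 0], 85],
  [[0, 0, 0], [0.1, -1, 0], 85],
  [[0, 0, 0], [0.1, -1, 0], 85],
  [[0, 0, 0], [0.1, -1, 0], 85],
  [[0, 0, 0], [0.1, -1, 0], 85],
  [[0, 0, 0], [0.1, -1, 0], 85],
  [[0, 0, 0], [0.1, -1, 0], 85],
])

```text
t: 6.72
position: [0.5944, -0.0752, 0.2501]
tcp_rot: [0.004, 1.0, -0.0, 0.0]
contact_force: [0.5, 0.3, -0.2]
gripper_width: 0.085
gripper_force: 0.0
```

>>> send_rows([
  [[0, 0, 0], [0.1, -1, 0.1], 85],
  [[0, 0, 0], [0.1, -1, 0.1], 85],
  [[0, 0, 0], [0.1, -1, 0.1], 85],
  [[0, 0, 0], [0.1, -1, 0.2], 85],
  [[0, 0, 0], [0.1, -0.7, 0.2], 85],
  [[0, 0, 0], [0.1, -0.4, 0], 85],
  [[0, 0, 0], [0, 0, 0], 85],
  [[0, 0, 0], [0, 0, 0], 85],
])

```text
t: 7.38
position: [0.5792, -0.201, 0.2324]
tcp_rot: [0.003, 1.0, 0.0, 0.0]
contact_force: [-0.4, 1.0, 0.0]
gripper_width: 0.085
gripper_force: 0.0
```

Run:
```python
from h import *; import pickle
c3=pickle.load(open("c3.pkl","rb")); print("brush now ~",plane(c3,(298,188.6),.055).round(4),"tin ctr wrist",plane(c3,(206.7,155.6),.014).round(4),"well",plane(c3,(266.8,85),.044).round(4))
togo(.578,-.2,.18,np.radians(90))
c=bot.calibration("wrist"); a=bot.read_camera("wrist"); cv2.imwrite("pics/w4.png",a)
T=bot.calibration("top"); g=cv2.cvtColor(a,cv2.COLOR_BGR2GRAY)
print("pred",proj(c,(.578,-.2,.025)),proj(c,(.454,-.3925,.022)))
C=cv2.HoughCircles(cv2.GaussianBlur(g,(5,5),1),cv2.HOUGH_GRADIENT,1,30,param1=120,param2=25,minRadius=18,maxRadius=60)
for u,v,r in C[0]: print(u,v,r,plane(c,(u,v),.025).round(4))
pickle.dump(c,open("c4.pkl","wb"))
```

```text
brush now ~ [0.6011 0.1307 0.055 ] tin ctr wrist [0.576  0.0422 0.014 ] well [0.5147 0.1038 0.044 ]
shift units [ 0.05  0.04 -0.06] turn z -0.3848432300182021 tilt 0.02 t 7.3833 p [ 0.5792 -0.201   0.2324] w 0.085 q [-0.5   0.22  1.79  0.    1.13 -2.06]
pred [283.18678552 200.86027396] [51.00713269 56.79569607]
283.5 200.5 25.7 [ 0.5777 -0.1997  0.025 ]
207.5 17.5 41.9 [ 0.427  -0.2595  0.025 ]
518.5 200.5 42.7 [0.5794 0.0191 0.025 ]
50.5 60.5 29.4 [ 0.4574 -0.3915  0.025 ]
```

View pics/w4.png

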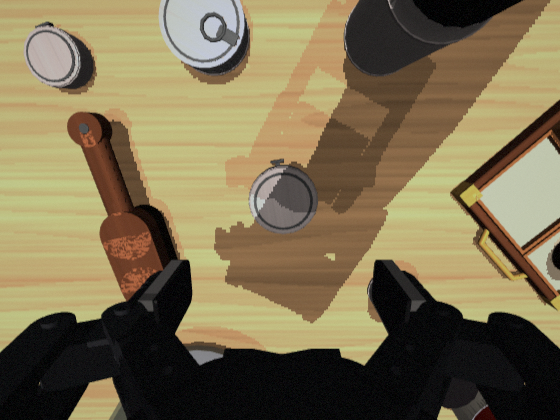

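The wide tin sits at (283,200) with its wing key at (277,162). The food tin is at (205,27), the small tin at (52,57) and the clothes brush at (130,240), which leaves room to grasp.

>>> send_rows([
  [[0, 0, -0.4], [0.05, 0.05, 0.6], 85],
  [[0, 0, 0], [0, 0, 1], 85],
  [[0, 0, 0], [0, 0, 1], 85],
  [[0, 0, 0], [0, 0, 1], 85],
  [[0, 0, 0], [0, 0, 1], 85],
  [[0, 0, 0], [0, 0, 0.9], 85],
  [[0, 0, 0], [0, 0, 0.6], 85],
  [[0, 0, 0], [0, 0, 0], 80],
])

```text
t: 8.1
position: [0.5763, -0.1968, 0.0757]
tcp_rot: [-0.002, 1.0, 0.002, -0.003]
contact_force: [-0.7, 0.7, -0.4]
gripper_width: 0.08
gripper_force: 0.0
```

>>> send_rows([
  [[0, 0, 0], [0, 0, 0], 75],
  [[0, 0, 0], [0, 0, 0], 55],
  [[0, 0, 0], [0, 0, 0], 55],
  [[0, 0, 0], [0, 0, 0], 55],
  [[0, 0, 0], [0, 0, 0], 55],
], newtons=40)

```text
t: 8.52
position: [0.5795, -0.1997, 0.0816]
tcp_rot: [-0.001, 1.0, -0.001, 0.002]
contact_force: [0.2, 1.4, 5.7]
gripper_width: 0.062
gripper_force: 44.3
```

Run:
```python
from h import *; import pickle
c=pickle.load(open("c4.pkl","rb")); T=bot.calibration("top")
print(tri(T,(351.5,172),c,(283.5,200.5)),tri(T,(438.5,226),c,(52,57)))
togo(.578,-.2,.026,np.radians(90)); print(bot.sense()["contact_force"],bot.sense()["gripper_force"])
```

```text
(array([ 0.57727121, -0.19961359,  0.02577105]), np.float64(0.44137549510866103)) (array([ 0.45340143, -0.39224187,  0.02056857]), np.float64(1.2330714869368873))
shift units [ 0.07 -0.01  0.07] turn z 0.14580005331619697 tilt 0.22 t 8.5167 p [ 0.5795 -0.1997  0.0816] w 0.062 q [-0.5   0.42  1.85  0.    0.86 -2.07]
[0.21797965 1.3909188  5.74917009] 44.26762640476227
```

>>> send_rows([
  [[0, 0, 0], [0, 0, -0.5], 55],
  [[0, 0, 0], [0, 0, -1], 55],
  [[0, 0, 0], [0, 0, -1], 55],
  [[0, 0, 0], [0, 0, -1], 55],
  [[0, 0, 0], [0, 0.3, -1], 55],
  [[0, 0, 0], [0, 0.6, -1], 55],
  [[0, 0, 0], [0, 1, -0.5], 55],
  [[0, 0, 0], [0, 1, 0], 55],
])

```text
t: 9.18
position: [0.5794, -0.1275, 0.235]
tcp_rot: [-0.0, 1.0, -0.002, 0.004]
contact_force: [2.1, -0.5, -0.1]
gripper_width: 0.0623
gripper_force: 44.0
```

>>> send_rows([
  [[0, 0, 0], [0, 1, 0], 55],
  [[0, 0, 0], [0, 1, 0], 55],
  [[0, 0, 0], [0, 1, 0], 55],
  [[0, 0, 0], [0, 1, 0], 55],
  [[0, 0, 0], [0, 1, 0], 55],
  [[0, 0, 0], [0, 1, 0.2], 55],
  [[0, 0, 0], [0, 0.5, 0.4], 55],
  [[0, 0, 0], [0, 0, 0.5], 55],
])

```text
t: 9.85
position: [0.5776, 0.0376, 0.2025]
tcp_rot: [-0.003, 1.0, 0.0, 0.001]
contact_force: [0.2, -0.9, -1.5]
gripper_width: 0.0622
gripper_force: 43.9
```

Run:
```python
from h import *
T=bot.calibration("top"); print("fat can",plane(T,(318.1,234.7),.165))
togo(.577,.042,.0396,np.radians(90)); print(bot.sense()["contact_force"],bot.sense()["gripper_force"])
```

```text
fat can [ 0.43203705 -0.10965914  0.165     ]
shift units [0.04 0.18 4.36] turn z 0.3148523863155081 tilt 0.11 t 9.85 p [0.5776 0.0376 0.2025] w 0.0622 q [-0.11  0.18  1.9   0.    1.06 -1.69]
[ 0.16612068 -0.88350337 -1.48721911] 43.94958794116974
```

>>> send_rows([
  [[0, 0, 0.3], [0, 0.15, 0.3], 55],
  [[0, 0, 0], [0, 0, 0.8], 55],
  [[0, 0, 0], [0, 0, 1], 55],
  [[0, 0, 0], [0, 0, 1], 55],
  [[0, 0, 0], [0, 0, 0.7], 55],
  [[0, 0, 0], [0, 0, 0.4], 55],
  [[0, 0, 0], [0, 0, 0], 55],
  [[0, 0, 0], [0, 0, 0], 55],
])

```text
t: 10.52
position: [0.5776, 0.0385, 0.0965]
tcp_rot: [0.002, 1.0, -0.0, -0.0]
contact_force: [1.2, -0.6, -1.5]
gripper_width: 0.0622
gripper_force: 45.3
```

Run:
```python
from h import *
togo(.577,.042,.0396,np.radians(90)); print(bot.sense()["contact_force"],bot.sense()["gripper_force"])
```

```text
shift units [0.02 0.14 0.12] turn z -0.22075596448072157 tilt 0.05 t 10.5167 p [0.5776 0.0385 0.0965] w 0.0622 q [-0.11  0.34  1.94 -0.    0.87 -1.68]
[ 1.22931427 -0.60949782 -1.46954458] 45.26203215122223
```

>>> send_rows([
  [[0, 0, 0], [0, 0.13, 0], 55],
  [[0, 0, 0], [0, 0, 0.1], 55],
  [[0, 0, 0], [0, 0, 0.04], 55],
  [[0, 0, 0], [0, 0, 0], 55],
])

```text
t: 10.85
position: [0.5777, 0.0427, 0.0938]
tcp_rot: [0.001, 1.0, -0.0, 0.0]
contact_force: [-0.1, 0.6, -0.8]
gripper_width: 0.0622
gripper_force: 45.3
```

>>> send_rows([
  [[0, 0, 0], [0, 0, 0], 63],
  [[0, 0, 0], [0, 0, 0], 66],
  [[0, 0, 0], [0, 0, 0], 69],
  [[0, 0, 0], [0, 0, 0], 69],
  [[0, 0, 0], [0, 0, -0.3], 69],
  [[0, 0, 0], [0, 0, -0.8], 69],
  [[0, 0, 0], [0, 0, -1], 72],
  [[0, 0, 0], [0, 0, -1], 80],
])

```text
t: 11.52
position: [0.5772, 0.0426, 0.1717]
tcp_rot: [0.001, 1.0, 0.0, -0.001]
contact_force: [0.1, -0.2, 0.2]
gripper_width: 0.0797
gripper_force: 0.0
```

>>> send_rows([
  [[0, 0, 0], [0, 0, -1], 85],
  [[0, 0, 0], [0, 0, -1], 85],
  [[0, 0, 0], [0, 0, -1], 85],
  [[0, 0, 0], [0, 0, 0], 85],
])

```text
t: 11.85
position: [0.5803, 0.0424, 0.2533]
tcp_rot: [0.001, 1.0, -0.001, 0.006]
contact_force: [0.2, -0.9, 1.2]
gripper_width: 0.0849
gripper_force: 0.0
```

Run:
```python
from h import *; import pickle
c=bot.calibration("wrist"); a=bot.read_camera("wrist"); cv2.imwrite("pics/w5.png",a); pickle.dump(c,open("c5.pkl","wb"))
g=cv2.cvtColor(a,cv2.COLOR_BGR2GRAY)
print("pred",proj(c,(.5755,.042,.036)))
C=cv2.HoughCircles(cv2.GaussianBlur(g,(5,5),1),cv2.HOUGH_GRADIENT,1,30,param1=120,param2=25,minRadius=18,maxRadius=60)
for u,v,r in C[0]: print(u,v,r,plane(c,(u,v),.036).round(4))
togo(.454,-.392,.18,np.radians(90))
```

```text
pred [281.93217003 192.16222077]
281.5 193.5 25.7 [0.5768 0.0416 0.036 ]
360.5 130.5 58.3 [0.5187 0.1132 0.036 ]
330.5 242.5 41.6 [0.6273 0.0906 0.036 ]
302.5 171.5 33.8 [0.5558 0.0614 0.036 ]
416.5 188.5 25.7 [0.5724 0.1702 0.036 ]
257.5 278.5 34.4 [0.6672 0.0163 0.036 ]
shift units [  4.99 -17.39   0.63] turn z -0.15271007118610014 tilt 0.47 t 11.9 p [0.5793 0.0425 0.2504] w 0.085 q [-0.1   0.13  1.86 -0.    1.14 -1.67]
```

View pics/w5.png

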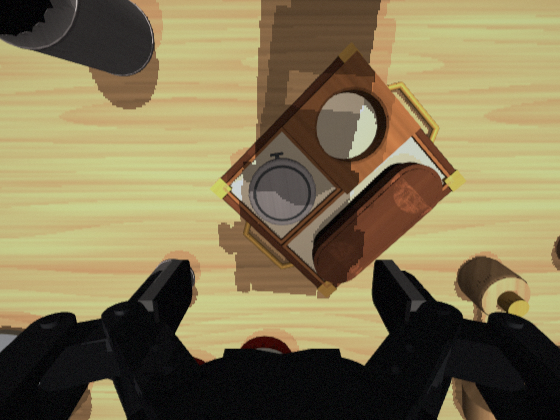

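The wide tin is in the square with its centre at (282,193), within about 2 mm of where it was aimed. The brush is unchanged.

>>> send_rows([
  [[0, 0, 0], [0, -0.6, 0], 85],
  [[0, 0, 0], [0, -1, 0], 85],
  [[0, 0, 0], [0, -1, 0], 85],
  [[0, 0, 0], [0, -1, 0], 85],
  [[0, 0, 0], [0, -1, 0], 85],
  [[0, 0, 0], [0, -1, 0], 85],
  [[0, 0, 0], [0, -1, 0], 85],
  [[0, 0, 0], [0, -1, 0], 85],
])

```text
t: 12.57
position: [0.5762, -0.1483, 0.2442]
tcp_rot: [0.001, 1.0, 0.001, -0.001]
contact_force: [-1.3, -0.1, 0.5]
gripper_width: 0.0849
gripper_force: 0.0
```

>>> send_rows([
  [[0, 0, 0], [0.3, -1, 0], 85],
  [[0, 0, 0], [0.6, -1, 0], 85],
  [[0, 0, 0], [0.6, -1, 0], 85],
  [[0, 0, 0], [0.6, -1, 0], 85],
  [[0, 0, 0], [0.6, -1, 0], 85],
  [[0, 0, 0], [0.6, -1, 0], 85],
  [[0, 0, 0], [0.6, -1, 0.1], 85],
  [[0, 0, 0], [0.6, -1, 0.1], 85],
])

```text
t: 13.23
position: [0.4627, -0.3477, 0.2395]
tcp_rot: [0.001, 1.0, 0.001, -0.001]
contact_force: [1.1, -0.5, -0.2]
gripper_width: 0.085
gripper_force: 0.0
```

>>> send_rows([
  [[0, 0, 0], [0.5, -1, 0.2], 85],
  [[0, 0, 0], [0, -0.7, 0.2], 85],
  [[0, 0, 0], [0, 0, 0], 85],
  [[0, 0, 0], [0, 0, 0], 85],
])

```text
t: 13.57
position: [0.4505, -0.3895, 0.2292]
tcp_rot: [0.002, 1.0, 0.001, -0.001]
contact_force: [-0.2, 0.1, -0.2]
gripper_width: 0.0849
gripper_force: 0.0
```

Run:
```python
from h import *; import pickle
c5=pickle.load(open("c5.pkl","rb")); print("square ctr",plane(c5,(286.5,190),.014))
togo(.454,-.392,.18,np.radians(90))
c=bot.calibration("wrist"); a=bot.read_camera("wrist"); cv2.imwrite("pics/w6.png",a); pickle.dump(c,open("c6.pkl","wb"))
g=cv2.cvtColor(a,cv2.COLOR_BGR2GRAY)
p=proj(c,(.454,-.392,.022)); print("pred",p)
C=cv2.HoughCircles(cv2.GaussianBlur(g,(5,5),1),cv2.HOUGH_GRADIENT,1,30,param1=120,param2=20,minRadius=12,maxRadius=40)
for u,v,r in C[0]:
    if np.hypot(u-p[0],v-p[1])<80: print(u,v,r,plane(c,(u,v),.022).round(4))
```

```text
square ctr [0.57811156 0.04670218 0.014     ]
shift units [-0.14 -0.1  -0.19] turn z -0.2578434379971538 tilt 0.2 t 13.5667 p [ 0.4505 -0.3895  0.2292] w 0.0849 q [-0.88  0.19  1.84  0.    1.12 -2.45]
pred [278.87816877 206.2262798 ]
276.5 205.5 18.0 [ 0.4533 -0.3942  0.022 ]
```

View pics/w6.png

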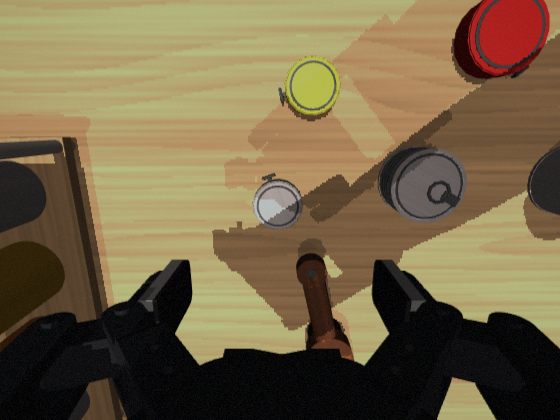

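The small plain tin is at (277,204) with its key above it. The yellow one at (312,86) and the ringed tin at (428,185) are left alone. I'll zoom in on the placed wide tin to check it is centred before stacking on it.

Run:
```python
import cv2
a=cv2.imread("pics/w5.png")[120:260,210:370]; cv2.imwrite("pics/w5c.png",cv2.convertScaleAbs(cv2.resize(a,None,fx=4,fy=4,interpolation=cv2.INTER_CUBIC),alpha=1.5,beta=20))
```

```text
(no output)
```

View pics/w5c.png

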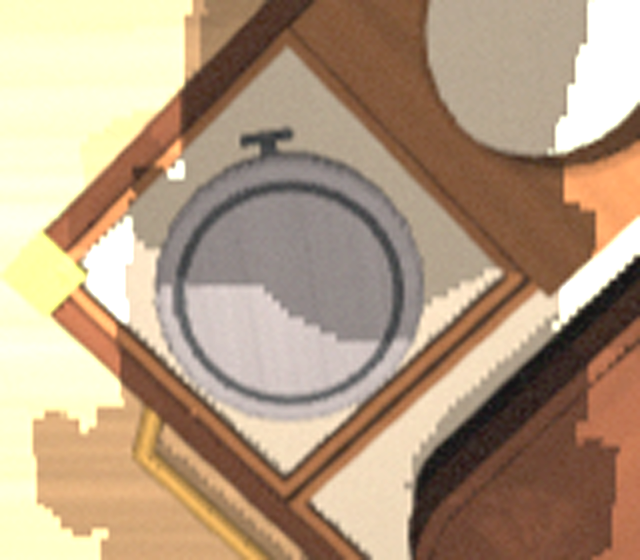

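The felt corners are at about (80,270), (288,45), (508,270) and (288,475) in the crop. The tin centre at (290,285) is within about 2 mm of their middle once its height is allowed for, so it is well centred.

>>> send_rows([
  [[0, 0, -0.2], [-0.14, -0.18, 0.6], 85],
  [[0, 0, 0], [0, 0, 1], 80],
  [[0, 0, 0], [0, 0, 1], 75],
  [[0, 0, 0], [0, 0, 1], 70],
  [[0, 0, 0], [0, 0, 1], 70],
  [[0, 0, 0], [0, 0, 0.9], 70],
  [[0, 0, 0], [0, 0, 0.45], 65],
  [[0, 0, 0], [0, 0, 0], 60],
])

```text
t: 14.28
position: [0.454, -0.3912, 0.0789]
tcp_rot: [-0.001, 1.0, 0.003, -0.002]
contact_force: [-0.8, -0.4, -0.3]
gripper_width: 0.0603
gripper_force: 0.0
```

>>> send_rows([
  [[0, 0, 0], [0, 0, 0], 55],
  [[0, 0, 0], [0, 0, 0], 40],
  [[0, 0, 0], [0, 0, 0], 40],
  [[0, 0, 0], [0, 0, 0], 40],
  [[0, 0, 0], [0, 0, 0], 40],
], newtons=40)

```text
t: 14.7
position: [0.4558, -0.3949, 0.0842]
tcp_rot: [-0.0, 1.0, -0.001, 0.001]
contact_force: [0.8, 0.5, 4.2]
gripper_width: 0.0439
gripper_force: 41.2
```

Run:
```python
from h import *
togo(.454,-.394,.025,np.radians(90)); print(bot.sense()["contact_force"],bot.sense()["gripper_force"])
```

```text
shift units [0.08 0.04 0.21] turn z 0.030130546134205342 tilt 0.21 t 14.7 p [ 0.4558 -0.3949  0.0842] w 0.0439 q [-0.88  0.4   1.88  0.    0.86 -2.45]
[0.84972562 0.47594943 4.17869555] 41.207642555236816
```

>>> send_rows([
  [[0, 0, 0], [0, 0, -0.5], 40],
  [[0, 0, 0], [0, 0, -1], 40],
  [[0, 0, 0], [0, 0, -1], 40],
  [[0, 0, 0], [0, 0, -1], 40],
  [[0, 0, 0], [-0.3, 0.3, -1], 40],
  [[0, 0, 0], [-0.6, 0.6, -1], 40],
  [[0, 0, 0], [-0.7, 1, -0.7], 40],
  [[0, 0, 0], [-0.7, 1, 0], 40],
])

```text
t: 15.37
position: [0.5141, -0.3227, 0.2438]
tcp_rot: [0.001, 1.0, -0.003, 0.004]
contact_force: [0.8, -0.7, -0.4]
gripper_width: 0.044
gripper_force: 41.0
```

>>> send_rows([
  [[0, 0, 0], [-0.7, 1, 0], 40],
  [[0, 0, 0], [-0.7, 1, 0], 40],
  [[0, 0, 0], [-0.7, 1, 0], 40],
  [[0, 0, 0], [-0.5, 1, 0], 40],
  [[0, 0, 0], [0, 1, 0], 40],
  [[0, 0, 0], [0, 1, 0], 40],
  [[0, 0, 0], [0, 1, 0], 40],
  [[0, 0, 0], [0, 1, 0], 40],
])

```text
t: 16.03
position: [0.5768, -0.1202, 0.2377]
tcp_rot: [-0.0, 1.0, -0.0, -0.0]
contact_force: [-0.1, 0.4, -0.6]
gripper_width: 0.0443
gripper_force: 41.0
```

>>> send_rows([
  [[0, 0, 0], [0, 1, 0], 40],
  [[0, 0, 0], [0, 1, 0], 40],
  [[0, 0, 0], [0, 1, 0], 40],
  [[0, 0, 0], [0, 1, 0], 40],
  [[0, 0, 0], [0, 1, 0.2], 40],
  [[0, 0, 0], [0, 1, 0.4], 40],
  [[0, 0, 0], [0, 0.5, 0.4], 40],
  [[0, 0, 0], [0, 0, 0], 40],
])

```text
t: 16.7
position: [0.5753, 0.0432, 0.2099]
tcp_rot: [-0.002, 1.0, 0.0, -0.002]
contact_force: [-1.2, -0.8, -1.5]
gripper_width: 0.0439
gripper_force: 41.0
```

>>> send_rows([
  [[0, 0, 0], [0, 0, 0], 40],
  [[0, 0, 0], [0, 0, 0], 40],
])

```text
t: 16.87
position: [0.5772, 0.0401, 0.2124]
tcp_rot: [-0.0, 1.0, -0.0, 0.0]
contact_force: [-0.4, 0.6, -0.6]
gripper_width: 0.044
gripper_force: 41.0
```

Run:
```python
from h import *
togo(.5784,.0416,.1212-.054,np.radians(90)); print(bot.sense()["contact_force"],bot.sense()["gripper_force"],bot.grasp_offset)
```

```text
shift units [-0.05  0.06  3.65] turn z 0.012278032182747145 tilt 0.04 t 16.8667 p [0.5772 0.0401 0.2124] w 0.044 q [-0.11  0.17  1.89 -0.    1.08 -1.68]
[-0.35187435  0.58845481 -0.58286328] 40.961161851882935 0.0539
```

>>> send_rows([
  [[0, 0, 0], [-0.05, 0.06, 0.4], 40],
  [[0, 0, 0], [0, 0, 0.9], 40],
  [[0, 0, 0], [0, 0, 0.9], 40],
  [[0, 0, 0], [0, 0, 0.7], 40],
  [[0, 0, 0], [0, 0, 0.4], 40],
  [[0, 0, 0], [0, 0, 0.2], 40],
  [[0, 0, 0], [0, 0, 0], 40],
  [[0, 0, 0], [0, 0, 0], 40],
])

```text
t: 17.53
position: [0.579, 0.0421, 0.1253]
tcp_rot: [-0.0, 1.0, -0.0, 0.001]
contact_force: [0.8, -0.1, 0.6]
gripper_width: 0.0442
gripper_force: 41.0
```

Run:
```python
from h import *
togo(.5784,.0416,.1212-.054,np.radians(90)); print(bot.sense()["contact_force"],bot.sense()["gripper_force"])
```

```text
shift units [ 0.02 -0.02  0.17] turn z 0.011231005306991355 tilt 0.07 t 17.5333 p [0.579  0.0421 0.1253] w 0.0442 q [-0.1   0.29  1.93 -0.    0.92 -1.67]
[ 0.83242968 -0.09710446  0.59025757] 40.970022082328796
```

>>> send_rows([
  [[0, 0, 0], [0, 0, 0.1], 40],
  [[0, 0, 0], [0, 0, 0.06], 40],
  [[0, 0, 0], [0, 0, 0], 40],
  [[0, 0, 0], [0, 0, 0], 40],
])

```text
t: 17.87
position: [0.5785, 0.0426, 0.1212]
tcp_rot: [-0.0, 1.0, -0.0, 0.0]
contact_force: [-0.1, 0.0, -0.8]
gripper_width: 0.044
gripper_force: 41.0
```

>>> send_rows([
  [[0, 0, 0], [0, 0, 0.02], 40],
  [[0, 0, 0], [0, 0, 0.02], 40],
  [[0, 0, 0], [0, 0, 0], 40],
  [[0, 0, 0], [0, 0, 0], 40],
])

```text
t: 18.2
position: [0.5785, 0.0426, 0.1202]
tcp_rot: [-0.0, 1.0, -0.0, 0.0]
contact_force: [-1.8, -0.7, 2.7]
gripper_width: 0.0438
gripper_force: 41.3
```

>>> send_rows([
  [[0, 0, 0], [0, 0, 0], 45],
  [[0, 0, 0], [0, 0, 0], 48],
  [[0, 0, 0], [0, 0, 0], 51],
  [[0, 0, 0], [0, 0, 0], 54],
  [[0, 0, 0], [0, 0, 0], 54],
  [[0, 0, 0], [0, 0, -0.3], 54],
  [[0, 0, 0], [0, 0, -0.8], 54],
  [[0, 0, 0], [0, 0, -1], 60],
])

```text
t: 18.87
position: [0.5769, 0.0426, 0.171]
tcp_rot: [-0.0, 1.0, 0.0, -0.002]
contact_force: [0.0, -0.6, 1.1]
gripper_width: 0.0598
gripper_force: 0.0
```

>>> send_rows([
  [[0, 0, 0], [0, 0, -1], 85],
  [[0, 0, 0], [0, 0, -1], 85],
  [[0, 0, 0], [0, 0, -1], 85],
  [[0, 0, 0], [0, 0, -0.2], 85],
  [[0, 0, 0], [0, 0, 0], 85],
  [[0, 0, 0], [0, 0, 0], 85],
])

```text
t: 19.37
position: [0.578, 0.0425, 0.2518]
tcp_rot: [-0.0, 1.0, 0.0, -0.0]
contact_force: [-0.2, -0.2, -2.0]
gripper_width: 0.0849
gripper_force: 0.0
```

Run:
```python
from h import *; import pickle
c=bot.calibration("wrist"); a=bot.read_camera("wrist"); cv2.imwrite("pics/w7.png",a); pickle.dump(c,open("c7.pkl","wb"))
g=cv2.cvtColor(a,cv2.COLOR_BGR2GRAY)
print("pred",proj(c,(.5768,.0416,.058)))
C=cv2.HoughCircles(cv2.GaussianBlur(g,(5,5),1),cv2.HOUGH_GRADIENT,1,15,param1=120,param2=20,minRadius=12,maxRadius=50)
for u,v,r in C[0]:
    if abs(u-281)<40 and abs(v-200)<50: print(u,v,r,plane(c,(u,v),.058).round(4))
togo(.680,-.0825,.20,np.radians(90)); 
cv2.imwrite("pics/w7c.png",cv2.resize(a[100:300,150:470],None,fx=2.4,fy=2.4,interpolation=cv2.INTER_CUBIC))
```

```text
pred [281.10859468 204.56129968]
290.5 214.5 47.2 [0.586 0.05  0.058]
306.5 180.5 49.4 [0.5553 0.0637 0.058 ]
269.5 202.5 38.3 [0.5749 0.0313 0.058 ]
285.5 198.5 25.0 [0.5713 0.0455 0.058 ]
271.5 184.5 40.5 [0.5588 0.0332 0.058 ]
275.5 217.5 35.0 [0.5888 0.0366 0.058 ]
292.5 230.5 33.8 [0.6011 0.0519 0.058 ]
313.5 157.5 40.5 [0.5355 0.0692 0.058 ]
241.5 189.5 24.4 [0.5632 0.0069 0.058 ]
288.5 183.5 19.4 [0.5579 0.0481 0.058 ]
257.5 173.5 19.9 [0.5491 0.0212 0.058 ]
314.5 229.5 20.4 [0.6002 0.0719 0.058 ]
301.5 200.5 17.2 [0.5731 0.0596 0.058 ]
298.5 246.5 15.0 [0.6167 0.0576 0.058 ]
shift units [-4.1  -5.01 -0.14] turn z 0.039621539913902395 tilt 0.15 t 19.4167 p [0.5775 0.0426 0.2506] w 0.0848 q [-0.1   0.13  1.86 -0.    1.15 -1.67]
```

View pics/w7c.png

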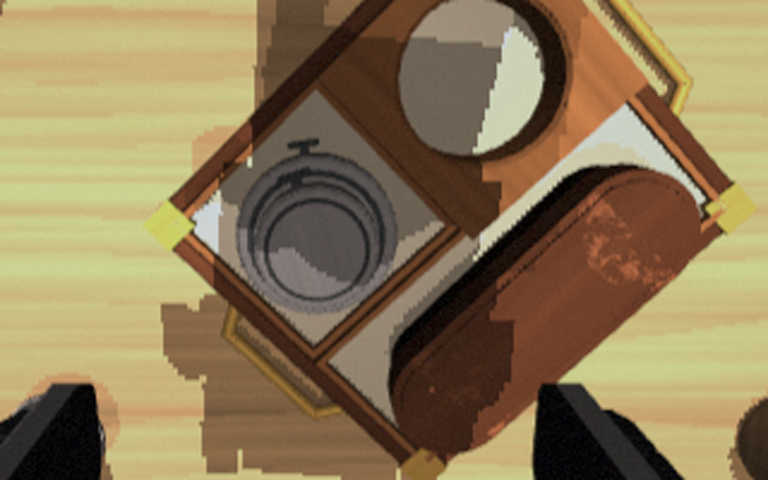

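The small tin is centred on the wide one, at crop (317,247) which is image (282,203), against a prediction of (281,205). Next is the slim can.

>>> send_rows([
  [[0, 0, 0], [-0.5, -0.6, -0.1], 85],
  [[0, 0, 0], [-0.7, -0.9, 0], 85],
  [[0, 0, 0], [-0.8, -1, 0], 85],
  [[0, 0, 0], [-0.8, -1, 0], 85],
  [[0, 0, 0], [-0.8, -0.9, 0], 85],
  [[0, 0, 0], [-0.5, -0.6, 0], 85],
  [[0, 0, 0], [0, 0, 0], 85],
  [[0, 0, 0], [0, 0, 0], 85],
])

```text
t: 20.08
position: [0.6803, -0.0831, 0.2516]
tcp_rot: [0.0, 1.0, 0.001, -0.002]
contact_force: [0.6, 0.1, -0.6]
gripper_width: 0.0847
gripper_force: 0.0
```

Run:
```python
from h import *; import pickle
T=bot.calibration("top")
togo(.680,-.0825,.088,np.radians(90))
c=bot.calibration("wrist"); a=bot.read_camera("wrist"); cv2.imwrite("pics/w8.png",a)
h=cv2.cvtColor(a,cv2.COLOR_BGR2HSV)
p=proj(c,(.68,-.0825,.135)); print("pred cap",p,"base",proj(c,(.68,-.0825,0)))
m=cv2.inRange(h,(0,0,0),(180,255,50)); m[:, :200]=0; m[:,360:]=0; m[330:]=0
for k in cv2.findContours(m,cv2.RETR_EXTERNAL,cv2.CHAIN_APPROX_NONE)[0]:
    if cv2.contourArea(k)>150: print(cv2.contourArea(k),cv2.minEnclosingCircle(k),cv2.boundingRect(k))
```

```text
shift units [-0.02  0.01  4.39] turn z -0.05240605159362893 tilt 0.28 t 20.0833 p [ 0.6803 -0.0831  0.2516] w 0.0847 q [-0.27  0.35  1.59  0.    1.2  -1.84]
pred cap [283.14096539 235.67549958] base [282.23194001 193.18076035]
312.5 ((288.5, 308.0), 25.224096298217773) (264, 291, 50, 24)
1997.5 ((280.0, 237.0), 26.683427810668945) (256, 211, 50, 53)
384.5 ((278.5, 197.5), 22.4611759185791) (257, 178, 44, 27)
```

View pics/w8.png

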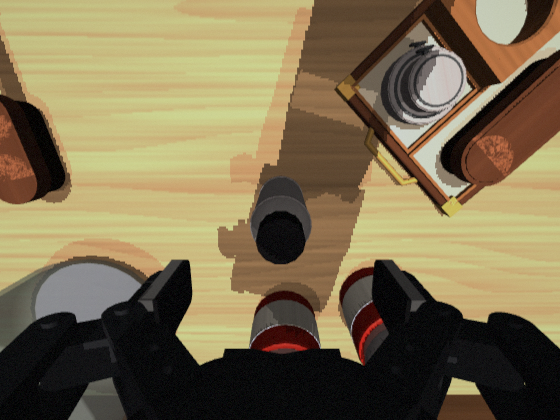

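The slim can's cap is at (280,237), with clear space either side. The jars lie beyond at row 265 and below, so it is safe to descend.

>>> send_rows([
  [[0, 0, 0], [-0.04, -0.05, 0.4], 85],
  [[0, 0, 0], [0, 0, 0.7], 85],
  [[0, 0, 0], [0, 0, 0.8], 85],
  [[0, 0, 0], [0, 0, 0.8], 85],
  [[0, 0, 0], [0, 0, 0.8], 85],
  [[0, 0, 0], [0, 0, 0.6], 85],
  [[0, 0, 0], [0, 0, 0.2], 80],
  [[0, 0, 0], [0, 0, 0], 70],
])

```text
t: 20.8
position: [0.6805, -0.0827, 0.1446]
tcp_rot: [-0.001, 1.0, 0.001, -0.002]
contact_force: [-0.7, 0.1, -0.3]
gripper_width: 0.0706
gripper_force: 0.0
```

>>> send_rows([
  [[0, 0, 0], [0, 0, 0], 60],
  [[0, 0, 0], [0, 0, 0], 50],
  [[0, 0, 0], [0, 0, 0], 40],
  [[0, 0, 0], [0, 0, 0], 40],
  [[0, 0, 0], [0, 0, 0], 40],
  [[0, 0, 0], [0, 0, 0], 40],
], newtons=50)

```text
t: 21.3
position: [0.6831, -0.0839, 0.1495]
tcp_rot: [-0.0, 1.0, -0.0, 0.002]
contact_force: [0.8, 0.4, 5.4]
gripper_width: 0.0444
gripper_force: 51.7
```

Run:
```python
from h import *
togo(.681,-.084,.088,np.radians(90)); print(bot.sense()["contact_force"],bot.sense()["gripper_force"])
```

```text
shift units [ 0.09 -0.    0.3 ] turn z 0.039718427231164734 tilt 0.23 t 21.3 p [ 0.6831 -0.0839  0.1495] w 0.0444 q [-0.27  0.46  1.64  0.    1.03 -1.84]
[0.82992365 0.44716959 5.43436097] 51.66688084602356
```

>>> send_rows([
  [[0, 0, 0], [0, 0, -0.4], 40],
  [[0, 0, 0], [0, 0, -0.8], 40],
  [[0, 0, 0], [0, 0, -1], 40],
  [[0, 0, 0], [0, 0, -1], 40],
  [[0, 0, 0], [0.3, 0.4, -0.6], 40],
  [[0, 0, 0], [0.6, 0.7, -0.2], 40],
  [[0, 0, 0], [0.8, 0.9, 0], 40],
  [[0, 0, 0], [0.8, 0.9, 0], 40],
])

```text
t: 21.97
position: [0.6183, -0.0109, 0.2473]
tcp_rot: [0.0, 1.0, 0.0, -0.0]
contact_force: [0.6, -0.4, -0.9]
gripper_width: 0.0445
gripper_force: 51.3
```

>>> send_rows([
  [[0, 0, 0], [0.8, 0.9, 0], 40],
  [[0, 0, 0], [0.8, 0.9, 0], 40],
  [[0, 0, 0], [0.8, 0.9, 0], 40],
  [[0, 0, 0], [0.8, 0.9, 0], 40],
  [[0, 0, 0], [0.6, 0.6, 0], 40],
  [[0, 0, 0], [0.3, 0.3, 0], 40],
  [[0, 0, 0], [0, 0, 0], 40],
  [[0, 0, 0], [0, 0, 0], 40],
])

```text
t: 22.63
position: [0.5168, 0.1011, 0.2471]
tcp_rot: [-0.001, 1.0, -0.0, 0.0]
contact_force: [0.3, -0.1, -1.1]
gripper_width: 0.0443
gripper_force: 51.3
```

Run:
```python
from h import *
togo(.516,.1037,.1645-.0539,np.radians(90)); print(bot.sense()["contact_force"],bot.sense()["gripper_force"])
```

```text
shift units [0.03 0.11 3.31] turn z 0.08390891632289511 tilt 0.04 t 22.6333 p [0.5168 0.1011 0.2471] w 0.0443 q [ 0.    0.01  1.99 -0.    1.14 -1.57]
[ 0.29471848 -0.11434896 -1.08984456] 51.294593811035156
```

>>> send_rows([
  [[0, 0, 0], [0.03, 0.1, 0.3], 40],
  [[0, 0, 0], [0, 0, 0.6], 40],
  [[0, 0, 0], [0, 0, 0.7], 40],
  [[0, 0, 0], [0, 0, 0.7], 40],
  [[0, 0, 0], [0, 0, 0.5], 40],
  [[0, 0, 0], [0, 0, 0.3], 40],
  [[0, 0, 0], [0, 0, 0], 40],
  [[0, 0, 0], [0, 0, 0], 40],
])

```text
t: 23.3
position: [0.5163, 0.1034, 0.1694]
tcp_rot: [-0.0, 1.0, -0.0, -0.0]
contact_force: [-0.5, -0.4, -1.1]
gripper_width: 0.0443
gripper_force: 51.3
```

Run:
```python
from h import *
togo(.516,.1037,.1645-.0539,np.radians(90)); print(bot.sense()["contact_force"],bot.sense()["gripper_force"])
```

```text
shift units [0.01 0.01 0.2 ] turn z 0.008077611222298126 tilt 0.03 t 23.3 p [0.5163 0.1034 0.1694] w 0.0443 q [ 0.    0.12  2.04 -0.    0.98 -1.57]
[-0.47501764 -0.42970724 -1.07834522] 51.29371404647827
```

>>> send_rows([
  [[0, 0, 0], [0, 0, 0.1], 40],
  [[0, 0, 0], [0, 0, 0.08], 40],
  [[0, 0, 0], [0, 0, 0], 40],
  [[0, 0, 0], [0, 0, 0], 40],
])

```text
t: 23.63
position: [0.5162, 0.1038, 0.1656]
tcp_rot: [-0.0, 1.0, -0.0, 0.0]
contact_force: [1.1, -0.9, -1.6]
gripper_width: 0.0448
gripper_force: 51.3
```

>>> send_rows([
  [[0, 0, 0], [0, 0, 0.03], 40],
  [[0, 0, 0], [0, 0, 0.02], 40],
  [[0, 0, 0], [0, 0, 0], 40],
  [[0, 0, 0], [0, 0, 0], 40],
])

```text
t: 23.97
position: [0.516, 0.1038, 0.164]
tcp_rot: [-0.0, 1.0, 0.0, 0.0]
contact_force: [0.3, -0.2, -1.0]
gripper_width: 0.0446
gripper_force: 51.3
```

>>> send_rows([
  [[0, 0, 0], [0, 0, 0.03], 40],
  [[0, 0, 0], [0, 0, 0.02], 40],
  [[0, 0, 0], [0, 0, 0], 40],
  [[0, 0, 0], [0, 0, 0], 40],
])

```text
t: 24.3
position: [0.5164, 0.1038, 0.1635]
tcp_rot: [-0.0, 1.0, 0.0, 0.0]
contact_force: [-1.3, 0.2, 4.5]
gripper_width: 0.0443
gripper_force: 51.8
```

>>> send_rows([
  [[0, 0, 0], [0, 0, 0], 45],
  [[0, 0, 0], [0, 0, 0], 48],
  [[0, 0, 0], [0, 0, 0], 51],
  [[0, 0, 0], [0, 0, 0], 54],
  [[0, 0, 0], [0, 0, 0], 60],
  [[0, 0, 0], [0, 0, 0], 66],
  [[0, 0, 0], [0, 0, -0.3], 70],
  [[0, 0, 0], [0, 0, -0.8], 70],
])

```text
t: 24.97
position: [0.5141, 0.1037, 0.1877]
tcp_rot: [-0.0, 1.0, -0.0, -0.003]
contact_force: [0.5, -0.1, -0.1]
gripper_width: 0.0702
gripper_force: 0.0
```

>>> send_rows([
  [[0, 0, 0], [0, 0, -1], 70],
  [[0, 0, 0], [0, 0, -1], 70],
  [[0, 0, 0], [0, 0, -1], 70],
  [[0, 0, 0], [0, 0, -1], 70],
  [[0, 0, 0], [0, 0, 0], 70],
  [[0, 0, 0], [0, 0, 0], 70],
])

```text
t: 25.47
position: [0.5168, 0.1038, 0.2927]
tcp_rot: [-0.0, 1.0, 0.0, 0.002]
contact_force: [-0.6, 0.1, 0.3]
gripper_width: 0.07
gripper_force: 0.0
```

Run:
```python
from h import *
a=bot.read_camera("scene")[120:320,60:500]; cv2.imwrite("pics/s2.png",cv2.resize(a,None,fx=1.8,fy=1.8,interpolation=cv2.INTER_CUBIC))
S=bot.calibration("scene"); print([(proj(S,p)-[60,120])*1.8 for p in((.5143,.1037,.149),(.5143,.1037,.05))],bot.sense()["position"])
```

```text
[array([511.11347443,  76.67359842]), array([503.48262567, 142.38821142])] [0.51599651 0.10374691 0.29067114]
```

View pics/s2.png

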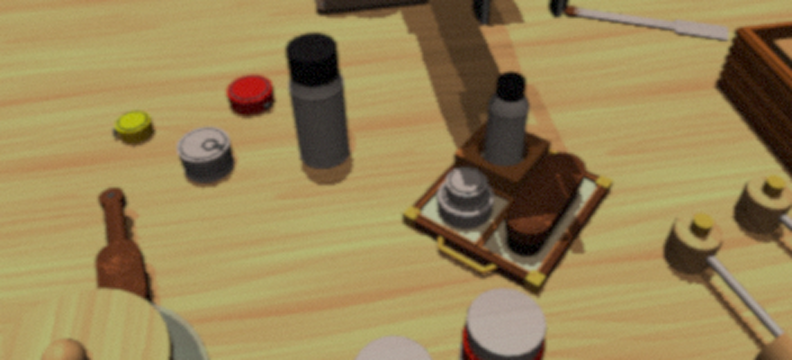

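In the crop, the slim can stands upright in the well (cap at (511,85)), the two tins are stacked at (466,195), and the brush lies in the long section at (545,200). The look-alikes haven't moved, and the arm is clear of everything, so I'm handing in.

```bash
python3 -c "
from plant import bot
print(bot.close_job())"
```

```text
the job is handed in; nothing more can be done
None
```

The shoe-care kit is back in its tray and the job is handed in at about 25.5 s: brush in the long section, small tin stacked on the wide tin in the square, slim can upright in the well, and no look-alike moved; no verdict came back.

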